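Raise the desk barrier and pass the signature pad through

TASK

Open the little barrier on the service desk for the next visitor: with the fingertips push its white arm up past the balance point until it tips over and stays raised by itself, and take the hand off it. Then push the black signature pad across the desk, under the raised arm between the post and the cradle, until the whole pad lies just beyond the arm's line (by no more than a hand's breadth) on the visitor's side (away from the robot). Only push the pad: keep it flat on the desk, do not lift it, and leave the sanitizer bottle, the stamp and the fingerprint reader where they are.

Things in the scene. Friction and masses are not known exactly. Their poses are not given: they have to be found in the camera images.
- gate: Fixed desk barrier. Origin on the desk below the arm's pivot; x points away from the robot to the visitor's side, y along the lowered arm from pivot to tip, z up. The arm's line is x = 0, marked by a flush metal strip. The post here is a clear guard box round a steel counterweight: 74 mm along x (pivot caps 85), y -89 to +23 mm, 193 mm high; base plate 90 mm along x, y -98 to +28 mm, 6 mm high.
- cradle (a point): Seat of the fixed cradle that carries the lowered arm's tip: 312 mm from the post's pivot along the gate's y, 99 mm above the desk. Its foot is 70 mm (x) by 30 mm (y), 6 mm high; prongs 36 mm wide over all, up to 123 mm high. The clear opening between post and cradle runs from y = 28 to 297 mm of the gate.
- boom_pivot (a point): The arm's pivot axis (along the gate's x), 110 mm above the gate's origin. The lowered arm is a round white tube 16 mm thick running 328 mm from here along the gate's y, its underside 102 mm above the desk.
- boom (a joint): Angle of the white barrier arm: 0 lowered (level, in the cradle), grows as the tip rises, stop at 1.5 (almost upright). Left alone it falls shut from below about 0.9 rad, and from above it tips on to the stop by itself in some seconds, slowed by a damper. Lifting it slowly takes about 0.5 N at 200 mm from the pivot.
- boom_end (a point): Tip of the arm, on the tube's axis, 328 mm from the pivot.
- pad: Black signature pad, loose, a flat slab 90 mm (its x) by 150 mm (its y) by 22 mm high, about 0.35 kg, with a grey screen on top. Origin at the centre of its underside. It starts on the robot's side of the arm's line, its x axis roughly along the gate's x.
- pad_rear_left (a point): Corner of the pad nearest the robot, left (+y): 45 mm back and 75 mm left of the pad's centre, 11 mm up.
- pad_rear_right (a point): Corner of the pad nearest the robot, right (-y): 45 mm back and 75 mm right of the pad's centre, 11 mm up.
- sanitizer: Bystander: clear bottle, 54 mm across, 150 mm high; origin at the centre of its underside. Stands beyond the cradle.
- stamp: Bystander: wooden hand stamp, 40 mm across, 74 mm high; origin at the centre of its underside. Stands on the robot's side, beside the post.
- reader: Bystander: grey fingerprint reader, 90 mm (x) by 70 mm (y) by 45 mm high; origin at the centre of its underside. Stands to the right of the post.
There are look-alikes about, which are no part of the job. What is meant by the pad is not blue, and is the smaller of those in its own colour.

How it is judged (in metres and radians):
On the way, in this order (a step that is already met when the one before it is completed fails the run):
1. the arm stays raised with nothing touching it, the pad still on the robot's side (value of joint boom above 1.25 rad and contact force between each of the fingers, the arm and boom below 0.5 N and x of pad in the frame of gate below -0.03 m), for 0.3 s.
2. the whole pad is beyond the arm's line (x of each of pad_rear_left, pad_rear_right in the frame of gate above 0 m and value of joint boom above 1.25 rad), for 0.2 s.
At the end, for the whole second after the job is handed in: The arm stands raised by itself (joint above 1.25 rad, nothing touching it); both rear corners of the pad are beyond the arm's line, its centre at most 140 mm beyond it and facing the opening (50 to 280 mm from the pivot along the gate's y), the pad lying flat and still on the desk (all of step 2 and x of pad in the frame of gate below 0.14 m and y of pad in the frame of gate between 0.05 and 0.28 m and height (world z) of pad below 0.006 m and angle between pad's own z axis and vertical below 0.1 rad and linear speed of pad below 0.01 m/s and contact force between each of the fingers, the arm and boom below 0.5 N).
It fails at once if the signature pad is lifted or tipped (height (world z) of pad above 0.015 m or angle between pad's own z axis and vertical above 0.25 rad).
It fails at once if a bystander is moved by more than 30 mm (distance of any of sanitizer, stamp, reader from where it was at the start of the episode above 0.03 m).
It also fails if it takes over 56 s, if anything falls off the work surface, if the arm or the gripper's body presses on something with over 40 N, if the wrist force passes 120 N, or if a joint passes its speed limit or range.

ROBOT

A 7-joint arm with a two-finger parallel gripper is mounted at the origin on the work surface. World frame = base frame: x ahead of the robot, y to its left, z up, the work surface at z = 0. Lengths are in mm, angles in rad, forces in N, time in s.
With the tool pointing down it reaches from about 350 to 900 mm from the base axis. Payload 8.1 kg.
Tool frame: the origin (TCP) lies on the centre line of the jaws, within the pads' length; the fingertips stand 19 mm ahead of it and the grasp point (between the pads) is the TCP; z points along the fingers, y is the line along which they close (so a half turn about z gives the same grasp; the last joint's range is limited). The gripper opens to 85 mm and grips with 20 to 120 N. Pads are 22 mm wide; open, the fingers measure 114 mm over their backs; the gripper's body (76 mm by 85 mm) begins 54 mm behind the grasp point. The pads swing forward as they close: fully open they stand 13 mm farther back than shut.
Start: joints at [-1.383, 0.434, 0.025, 1.573, -0.012, 1.134, -0.075], TCP at [179.226, 598.764, 250.323] pointing down, gripper open.
Joint ranges: [-2.62, 2.62], [-0.44, 2.09], [-1.27, 1.32], [0.08, 2.57], [-1.32, 4.46], [0.12, 2], [-2.74, 2.74]. Speed limits (rad/s): [2.22, 2.22, 3.01, 3.01, 3.14, 3.14, 3.14].

INTERFACE

Orientations are given as a unit quaternion [x, y, z, w].
In Python, from workcell import ctrl, vision, finder gives the robot as it stands.
- The arm moves only by the tool apply_moves, never from a script. Its argument "moves" is a list of rows, each an object with "offset": the shift along the tool's x, y, z in mm, a list of three; "roll": the turn about the tool's z in rad; "grip": the finger opening in mm, from 0 to 85.4. A call has 1 to 20 rows; each row is the pose to reach, as a shift and turn from the pose commanded when the call began, along the tool's axes at that moment; what a row does not reach only later rows make up. A row lasts 1/12 s, in which the tool goes at most 41.7 mm and 7.16 degrees, less where a joint would pass 70% of its speed; a pose out of reach is approached as far as the arm can. A call with a gripper value outside its range is refused whole. The fingers move at their own pace and stop on an object; the grip force is fixed at half the most. Time passes only in rows, so rows that repeat a pose let the fingers close. It gives the time, the measured TCP pose, the force, the opening and the grip force at its end, in the units of the state.
- ctrl.observe(): the state, without advancing time (a new reading comes with each control period).
- vision.grab_frame(name): name is "side" or "top"; returns a dict with "image" (480x640x3 uint8, red, green, blue), "fx", "fy", "cx", "cy" (pixels), "dist_coeffs" ([k1, k2, p1, p2, k3] as OpenCV has them; the pictures are not rectified), "rvec" (rotation vector, rad) and "tvec" (3), from world to camera coordinates, as OpenCV has them. Camera axes: x right, y down, z forward; pixel columns grow to the right and rows downward; lengths in mm; the calibration is good to about 2 mm. A picture is of the moment at which its call begins. There is no depth.
- ctrl.sign_off(): hands the job in; it is judged then, once.
Trained networks look in a picture, given as the dict that the camera call returned (one of the last four; its "shot" number tells which), for a name from the list of things; names that differ only in an ending like _2 or _b are one class to them, and where a whole thing is asked for, a point or a joint stands for the part that bears it (a point fixed in the world has none). Each returns a list of dicts, best first, with "score" (0 to 1); they miss things now and then, are a little off and sometimes report something else, mostly with a low value. They report only what shows in the picture. A call takes as long as a camera call. They do not tell look-alikes from the thing itself.
- finder.look_for(picture, label): "location" ([column, row] in pixels, amid what is visible of it).
- finder.cut_out(picture, label): "mask" (480x640 bool, what is visible of it) and "location" ([column, row] in pixels, amid what is visible of it).
The state is a dict: "time_s": time; "joint_pos": joint angles; "joint_vel": joint speeds; "joint_efforts": joint torques, N m; "position": TCP position; "tcp_rot": TCP orientation; "contact_force": force on the tool from outside, world axes, zero at the start; "ft_torque": the same for the moment, N m; "gripper_width": finger opening in mm; "grip_force": force on a finger pad.
Only numpy, scipy, OpenCV 4.12 (cv2) and the standard library are available. Lean on these libraries where they do the work, as an engineer would, in place of code of your own. Each camera call takes 0.05 s, during which the arm holds its last target. There are 200 camera calls.

## Working session

There is one attempt and no reset: what is moved stays moved. The work goes in short steps, Python scripts to look and compute and a tool call to move; the robot and the scene stay as the last step left them, time stands still between calls to the robot, and variables do not carry over. Pictures are saved under pics/ and viewed, at most 10 in all, crops included, and the job is handed in when it is done.

Besides the shell and the picture viewer there is one more tool, called after "Emit:" as name(argument=value, ...), one argument or row to a line, values as JSON. apply_moves: Moves the arm, as the interface text tells. Its arguments: {"type":"object","properties":{"moves":{"type":"array"}},"required":["moves"]}

```bash
mkdir -p pics
cat > h.py <<'E'
import numpy as np, cv2
from workcell import ctrl, vision, finder
def ray(f,px):
    K=np.array([[f['fx'],0,f['cx']],[0,f['fy'],f['cy']],[0,0,1.]])
    u=cv2.undistortPoints(np.array([[px]],float),K,np.array(f['dist_coeffs'],float))[0,0]
    R=cv2.Rodrigues(np.array(f['rvec'],float))[0]; t=np.array(f['tvec'],float).ravel()
    return -R.T@t, R.T@np.array([u[0],u[1],1.])
def at_z(f,px,z):
    o,d=ray(f,px); return o+d*(z-o[2])/d[2]
def tri(f,p,g,q):
    (a,d),(b,e)=ray(f,p),ray(g,q)
    s=np.linalg.lstsq(np.c_[d,-e],b-a,rcond=None)[0]
    P,Q=a+d*s[0],b+e*s[1]; return (P+Q)/2,np.linalg.norm(P-Q)
def proj(f,P):
    K=np.array([[f['fx'],0,f['cx']],[0,f['fy'],f['cy']],[0,0,1.]])
    return cv2.projectPoints(np.array(P,float).reshape(-1,3),np.array(f['rvec'],float),np.array(f['tvec'],float),K,np.array(f['dist_coeffs'],float))[0][:,0]
E
python3 - <<'E'
from h import *
F={n:vision.grab_frame(n) for n in('top','side')}
for n,f in F.items():
    cv2.imwrite(f'pics/{n}0.png',f['image'][:,:,::-1])
    print(n,ray(f,[320,240])[0].round(), )
    for l in ['gate','cradle','boom_pivot','boom','boom_end','pad','pad_rear_left','pad_rear_right','sanitizer','stamp','reader']:
        try: print(l,[(np.round(d['location']),round(d['score'],2),at_z(f,d['location'],dict(cradle=99,boom_pivot=110,boom_end=110,boom=110,pad=22,pad_rear_left=11,pad_rear_right=11).get(l,0)).round()) for d in finder.look_for(f,l)[:4]])
        except Exception as e: print(l,e)
s=ctrl.observe();print(s['time_s'],s['position'],s['tcp_rot'])
E
```

```text
top [ 299.  -15. 1211.]
gate [(array([423., 211.]), 0.59, array([ 616., -285.,    0.]))]
cradle [(array([422., 210.]), 0.97, array([ 592., -259.,   99.]))]
boom_pivot [(array([426., 213.]), 0.66, array([ 582., -268.,  110.]))]
boom [(array([376., 208.]), 0.77, array([ 592., -148.,  110.]))]
boom_end [(array([374., 207.]), 0.73, array([ 595., -142.,  110.]))]
pad [(array([355., 252.]), 0.83, array([ 500., -104.,   22.])), (array([261., 322.]), 0.76, array([321., 126.,  22.])), (array([412., 354.]), 0.74, array([ 249., -246.,   22.]))]
pad_rear_left [(array([258., 320.]), 0.94, array([325., 134.,  11.])), (array([357., 255.]), 0.85, array([ 495., -109.,   11.])), (array([415., 355.]), 0.63, array([ 248., -254.,   11.]))]
pad_rear_right [(array([416., 357.]), 0.97, array([ 243., -256.,   11.])), (array([263., 322.]), 0.75, array([322., 123.,  11.])), (array([354., 252.]), 0.65, array([ 501., -104.,   11.]))]
sanitizer [(array([374., 208.]), 0.73, array([ 623., -157.,    0.])), (array([268., 235.]), 0.56, array([546., 119.,   0.])), (array([352., 255.]), 0.37, array([ 496., -100.,    0.]
[... 771 characters left out ...]
array([319., 116.,  11.])), (array([333., 299.]), 0.85, array([ 495., -118.,   11.])), (array([233., 357.]), 0.63, array([ 243., -247.,   11.]))]
pad_rear_right [(array([254., 240.]), 0.94, array([317., 119.,  11.])), (array([234., 362.]), 0.91, array([ 244., -258.,   11.])), (array([333., 296.]), 0.85, array([ 496., -110.,   11.])), (array([341., 383.]), 0.44, array([ 471., -350.,   11.]))]
sanitizer [(array([334., 219.]), 0.97, array([550., 177.,   0.]))]
stamp [(array([344., 383.]), 0.71, array([ 478., -344.,    0.]))]
reader [(array([408., 416.]), 0.8, array([ 595., -442.,    0.]))]
1.2 [179.22033574 598.77869576 250.32304435] [1.44903665e-01 9.89445768e-01 1.79913355e-05 7.54632643e-06]
```

View pics/top0.png

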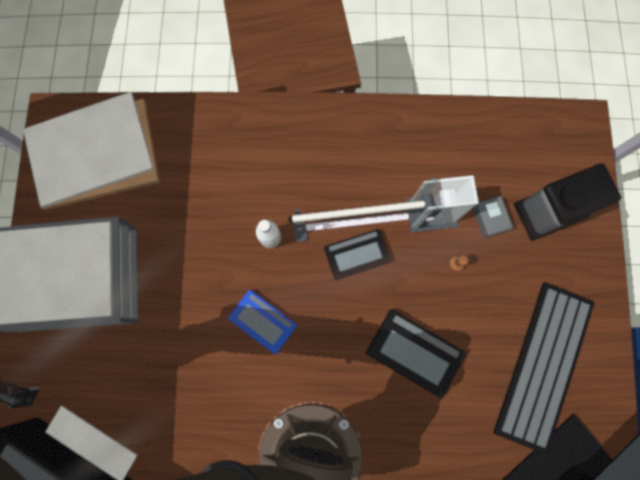

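View pics/side0.png

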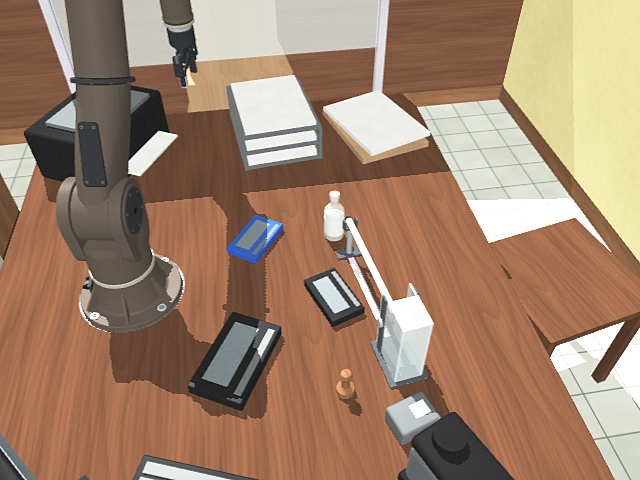

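The top view shows the small black pad at (357,254). The boom runs from the pivot near (425,206) to its tip at (294,218), with the sanitizer at (268,234), the stamp at (460,263) and the reader at (494,216). The larger black pad at (416,353) and the blue one at (262,322) are look-alikes. Next I'll get the gate and pad poses from the masks.

Run:
```python
from h import *
F={n:vision.grab_frame(n) for n in('top','side')}
I={}
ends={}
for n,f in F.items():
    im=f['image'][:,:,::-1].copy()
    bm=max(finder.cut_out(f,'boom'),key=lambda d:d['score'])['mask']
    ys,xs=np.nonzero(bm); P=np.c_[xs,ys].astype(float)
    c=P.mean(0); d=np.linalg.svd(P-c,full_matrices=False)[2][0]; s=(P-c)@d
    e=[c+d*s.min(),c+d*s.max()]; ends[n]=sorted(e,key=lambda p:p[0]if n=='top' else p[1]); print(n,'boom',np.round(ends[n],1),bm.sum())
    im[bm]=im[bm]//2+[0,0,120]
    for m in finder.cut_out(f,'pad'):
        x,y=m['location']; t=(357,254) if n=='top' else (333,297)
        if np.hypot(x-t[0],y-t[1])<20:
            k=m['mask'].astype(np.uint8); cs=max(cv2.findContours(k,0,2)[0],key=cv2.contourArea)
            q=cv2.approxPolyDP(cv2.convexHull(cs),4,True)[:,0]
            print(n,'pad',q.tolist(),[at_z(f,p,22).round()[:2].tolist() for p in q.astype(float)])
            r=cv2.boxPoints(cv2.minAreaRect(cs)); print('rect',[at_z(f,p,22).round()[:2].tolist() for p in r])
            im[m['mask']]=im[m['mask']]//2+np.array([0,120,0],np.uint8)
            break
    I[n]=im
tip,err=tri(F['top'],ends['top'][0],F['side'],ends['side'][0]); print('tip',tip.round(),err)
for n in F: print(n,'line at z110',[at_z(F[n],p,110).round()[:2] for p in ends[n]])
for px in([308,227],[410,216]): print('strip',at_z(F['top'],px,0).round())
print('sanit',tri(F['top'],[268,232],F['side'],[334,205])) 
a=cv2.resize(I['top'][160:300,240:520],(800,400)); b=cv2.resize(I['side'][180:400,280:460],(480,587))
cv2.imwrite('pics/a.png',a);cv2.imwrite('pics/b.png',b)
```

```text
top boom [[288.2 219.5]
 [442.8 199.5]] 1164
top pad [[379, 229], [389, 261], [335, 279], [324, 246]] [[561.0, -166.0], [478.0, -190.0], [431.0, -55.0], [514.0, -26.0]]
rect [[516.0, -22.0], [567.0, -168.0], [477.0, -197.0], [427.0, -53.0]]
side boom [[346.2 217.4]
 [388.4 299.8]] 488
side pad [[334, 268], [363, 312], [331, 325], [303, 281]] [[512.0, -27.0], [556.0, -178.0], [474.0, -203.0], [428.0, -58.0]]
rect [[422.0, -58.0], [511.0, 1.0], [564.0, -173.0], [481.0, -222.0]]
tip [560.  60. 111.] 1.7725768116885625
top line at z110 [array([561.,  60.]), array([ 616., -308.])]
side line at z110 [array([559.,  62.]), array([ 600., -220.])]
strip [568.  16.   0.]
strip [ 601. -250.    0.]
sanit (array([531.94098745, 106.66417887, 116.12429154]), np.float64(6.679042799801105))
```

View pics/a.png

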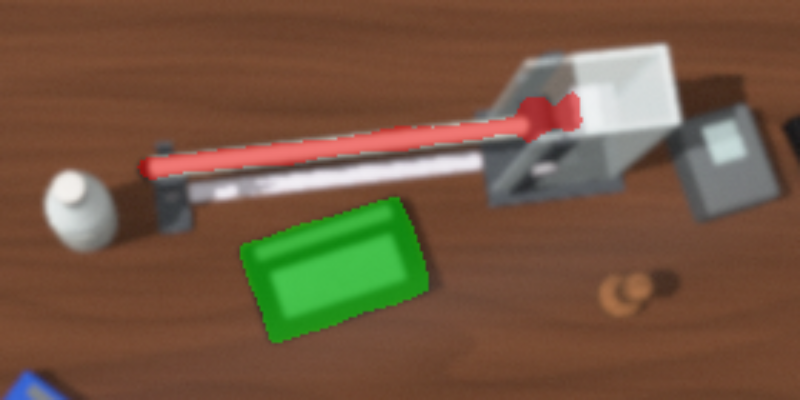

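View pics/b.png

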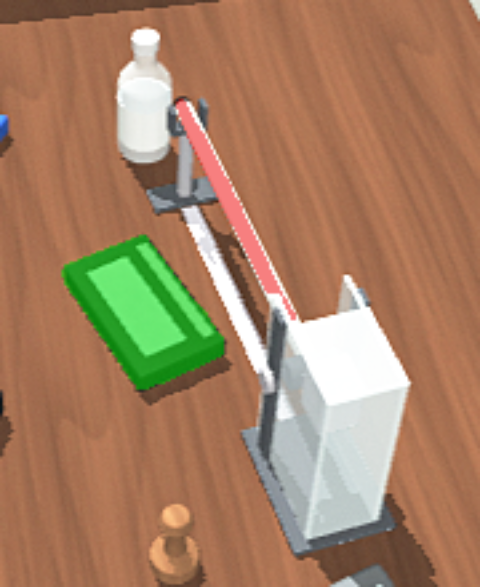

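The masks fit both views: the boom is red from tip to pivot, and the green pad's corners are 146 x 88 mm apart. The gate origin is near (603,-270) with yaw about 0.128. The pad sits at about (-87, 170) in the gate frame, turned about 0.2 rad from it. The clear opening is free. I'll move above the boom near the tip (r≈280).

Emit:
apply_moves(
  moves=[
    {"offset": [-541,-455,50],"roll": 1.152,"grip": 85},
    {"offset": [-541,-455,50],"roll": 1.152,"grip": 85},
    {"offset": [-541,-455,50],"roll": 1.152,"grip": 85},
    {"offset": [-541,-455,50],"roll": 1.152,"grip": 85},
    {"offset": [-541,-455,50],"roll": 1.152,"grip": 85},
    {"offset": [-541,-455,50],"roll": 1.152,"grip": 85},
    {"offset": [-541,-455,50],"roll": 1.152,"grip": 85},
    {"offset": [-541,-455,50],"roll": 1.152,"grip": 85},
    {"offset": [-541,-455,50],"roll": 1.152,"grip": 85},
    {"offset": [-541,-455,50],"roll": 1.152,"grip": 85},
    {"offset": [-541,-455,50],"roll": 1.152,"grip": 85},
    {"offset": [-541,-455,50],"roll": 1.152,"grip": 85},
    {"offset": [-541,-455,50],"roll": 1.152,"grip": 85},
    {"offset": [-541,-455,50],"roll": 1.152,"grip": 85},
    {"offset": [-541,-455,50],"roll": 1.152,"grip": 85},
    {"offset": [-541,-455,50],"roll": 1.152,"grip": 85},
    {"offset": [-541,-455,50],"roll": 1.152,"grip": 85},
    {"offset": [-541,-455,50],"roll": 1.152,"grip": 85},
    {"offset": [-541,-455,50],"roll": 1.152,"grip": 85},
    {"offset": [-541,-455,50],"roll": 1.152,"grip": 85},
  ],
)

```text
time_s: 3.17
position: [566.9, 7.8, 200.1]
tcp_rot: [0.661, 0.751, -0.0, -0.0]
contact_force: [-0.4, 0.1, 0.6]
gripper_width: 84.9
grip_force: 0.0
```

Emit:
apply_moves(
  moves=[
    {"offset": [0,0,40],"roll": 0,"grip": 85},
    {"offset": [0,0,70],"roll": 0,"grip": 85},
    {"offset": [0,0,84],"roll": 0,"grip": 85},
    {"offset": [0,0,84],"roll": 0,"grip": 40},
    {"offset": [0,0,84],"roll": 0,"grip": 14},
    {"offset": [0,0,84],"roll": 0,"grip": 14},
    {"offset": [0,0,84],"roll": 0,"grip": 14},
    {"offset": [0,0,84],"roll": 0,"grip": 14},
    {"offset": [0,0,84],"roll": 0,"grip": 14},
    {"offset": [0,0,84],"roll": 0,"grip": 14},
    {"offset": [0,0,84],"roll": 0,"grip": 14},
    {"offset": [0,0,84],"roll": 0,"grip": 14},
  ],
)

```text
time_s: 4.17
position: [567.4, 7.9, 117.5]
tcp_rot: [0.66, 0.751, 0.001, 0.0]
contact_force: [-3.0, 0.9, 7.9]
gripper_width: 14.8
grip_force: 32.3
```

Emit:
apply_moves(
  moves=[
    {"offset": [-0.3,0,-14],"roll": 0,"grip": 14},
    {"offset": [-1.4,0,-28],"roll": 0,"grip": 14},
    {"offset": [-3.1,0,-42],"roll": 0,"grip": 14},
    {"offset": [-5.6,0,-55.6],"roll": 0,"grip": 14},
    {"offset": [-8.7,0,-69.3],"roll": 0,"grip": 14},
    {"offset": [-12.5,0,-82.7],"roll": 0,"grip": 14},
    {"offset": [-12.5,0,-82.7],"roll": 0,"grip": 14},
  ],
)

```text
time_s: 4.75
position: [569.2, -6.1, 201.5]
tcp_rot: [0.661, 0.75, 0.001, 0.001]
contact_force: [0.5, -3.8, -1.8]
gripper_width: 14.9
grip_force: 32.0
```

Run:
```python
from h import *
f=vision.grab_frame('side')
cv2.imwrite('pics/s1.png',cv2.resize(f['image'][100:420,200:520,::-1],(600,600)))
```

```text
(no output)
```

View pics/s1.png

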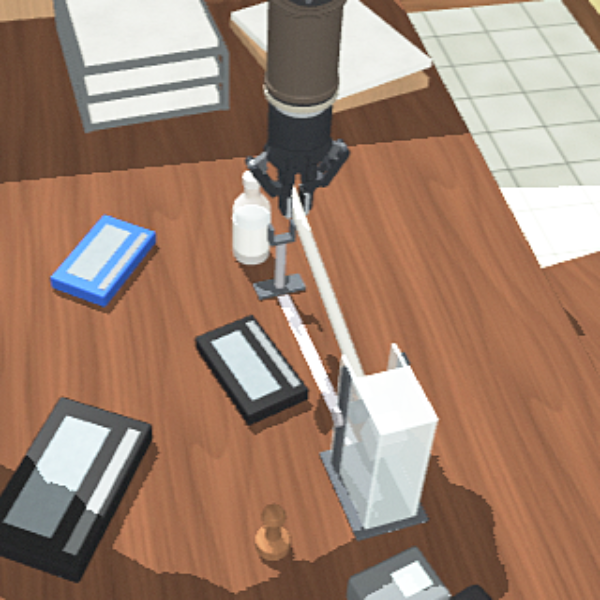

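The fingers hold the boom at about 0.3 rad, seen at crop (300,200), and the forces are small. I'll continue along the arc.

Emit:
apply_moves(
  moves=[
    {"offset": [-4.5,0,-13.5],"roll": 0,"grip": 14},
    {"offset": [-9.6,0,-26.3],"roll": 0,"grip": 14},
    {"offset": [-15.5,0,-39],"roll": 0,"grip": 14},
    {"offset": [-21.8,0,-51.5],"roll": 0,"grip": 14},
    {"offset": [-29,0,-63.5],"roll": 0,"grip": 14},
    {"offset": [-36.4,0,-75.4],"roll": 0,"grip": 14},
    {"offset": [-44.7,0,-86.8],"roll": 0,"grip": 14},
    {"offset": [-53.4,0,-97.7],"roll": 0,"grip": 14},
    {"offset": [-62.7,0,-108.2],"roll": 0,"grip": 14},
    {"offset": [-72.4,0,-118.2],"roll": 0,"grip": 14},
    {"offset": [-72.4,0,-118.2],"roll": 0,"grip": 14},
  ],
)

```text
time_s: 5.72
position: [578.7, -78.5, 318.4]
tcp_rot: [0.661, 0.75, 0.001, 0.001]
contact_force: [4.0, -2.5, -2.6]
gripper_width: 14.2
grip_force: 32.6
```

Emit:
apply_moves(
  moves=[
    {"offset": [-10.4,0,-9.5],"roll": 0,"grip": 14},
    {"offset": [-21.1,0,-18.4],"roll": 0,"grip": 14},
    {"offset": [-32.3,0,-26.8],"roll": 0,"grip": 14},
    {"offset": [-43.8,0,-34.7],"roll": 0,"grip": 14},
    {"offset": [-56,0,-42],"roll": 0,"grip": 14},
    {"offset": [-68.1,0,-48.6],"roll": 0,"grip": 14},
    {"offset": [-68.1,0,-48.6],"roll": 0,"grip": 14},
    {"offset": [-68.1,0,-48.6],"roll": 0,"grip": 85},
    {"offset": [-68.1,0,-48.6],"roll": 0,"grip": 85},
    {"offset": [-68.1,0,-48.6],"roll": 0,"grip": 85},
    {"offset": [-68.1,0,-48.6],"roll": 0,"grip": 85},
    {"offset": [-68.1,0,-48.6],"roll": 0,"grip": 85},
    {"offset": [-68.1,0,-48.6],"roll": 0,"grip": 85},
  ],
)

```text
time_s: 6.8
position: [586.6, -143.6, 365.9]
tcp_rot: [0.66, 0.751, 0.0, -0.0]
contact_force: [-0.2, -0.4, 2.3]
gripper_width: 84.0
grip_force: 0.0
```

Run:
```python
from h import *
f=vision.grab_frame('side')
cv2.imwrite('pics/s2.png',cv2.resize(f['image'][100:420,200:520,::-1],(600,600)))
```

```text
(no output)
```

View pics/s2.png

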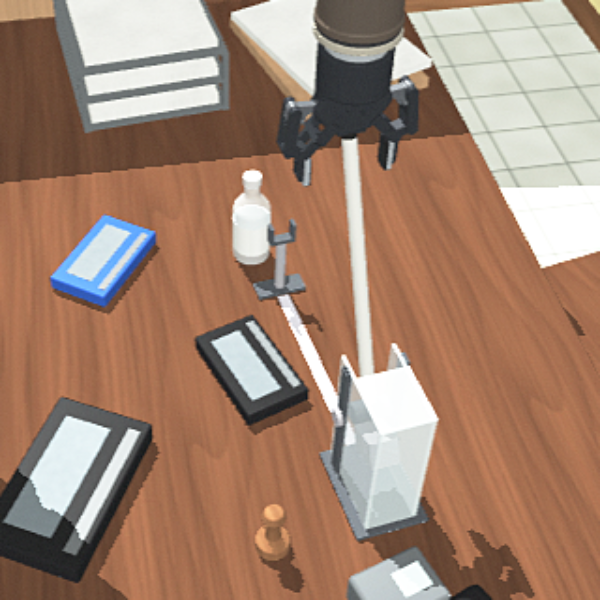

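The boom stands up between the open fingers. I'll back the hand off along +y, then swing to behind the pad and turn 90°.

Emit:
apply_moves(
  moves=[
    {"offset": [40,0,0],"roll": 0,"grip": 85},
    {"offset": [80,0,0],"roll": 0,"grip": 85},
    {"offset": [120,0,0],"roll": 0,"grip": 85},
    {"offset": [150,0,0],"roll": 0,"grip": 85},
    {"offset": [120,-60,0],"roll": 0,"grip": 85},
    {"offset": [90,-100,0],"roll": 0,"grip": 85},
    {"offset": [43,-180,60],"roll": 1.571,"grip": 85},
    {"offset": [43,-180,100],"roll": 1.571,"grip": 85},
    {"offset": [43,-180,140],"roll": 1.571,"grip": 85},
    {"offset": [43,-180,200],"roll": 1.571,"grip": 85},
    {"offset": [43,-180,200],"roll": 1.571,"grip": 85},
    {"offset": [43,-180,200],"roll": 1.571,"grip": 85},
    {"offset": [43,-180,200],"roll": 1.571,"grip": 85},
    {"offset": [43,-180,200],"roll": 1.571,"grip": 85},
    {"offset": [43,-180,200],"roll": 1.571,"grip": 85},
    {"offset": [43,-180,200],"roll": 1.571,"grip": 85},
    {"offset": [43,-180,200],"roll": 1.571,"grip": 85},
    {"offset": [43,-180,200],"roll": 1.571,"grip": 85},
    {"offset": [43,-180,200],"roll": 1.571,"grip": 85},
    {"offset": [43,-180,200],"roll": 1.571,"grip": 85},
  ],
)

```text
time_s: 8.52
position: [402.6, -124.2, 165.8]
tcp_rot: [0.998, 0.062, 0.0, 0.0]
contact_force: [-1.1, 0.5, 0.3]
gripper_width: 84.6
grip_force: 0.0
```

Emit:
apply_moves(
  moves=[
    {"offset": [0,0,40],"roll": 0,"grip": 85},
    {"offset": [0,0,80],"roll": 0,"grip": 85},
    {"offset": [0,0,110],"roll": 0,"grip": 85},
    {"offset": [0,0,125],"roll": 0,"grip": 85},
    {"offset": [0,0,133],"roll": 0,"grip": 85},
    {"offset": [0,0,139],"roll": 0,"grip": 85},
    {"offset": [0,0,143],"roll": 0,"grip": 85},
    {"offset": [0,0,145],"roll": 0,"grip": 85},
    {"offset": [0,0,145],"roll": 0,"grip": 85},
  ],
)

```text
time_s: 9.27
position: [403.1, -124.3, 21.3]
tcp_rot: [0.998, 0.064, 0.001, -0.0]
contact_force: [-1.6, -0.6, 0.4]
gripper_width: 84.6
grip_force: 0.0
```

Run:
```python
from h import *
f=vision.grab_frame('side')
cv2.imwrite('pics/s3.png',cv2.resize(f['image'][100:420,180:500,::-1],(600,600)))
```

```text
(no output)
```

View pics/s3.png

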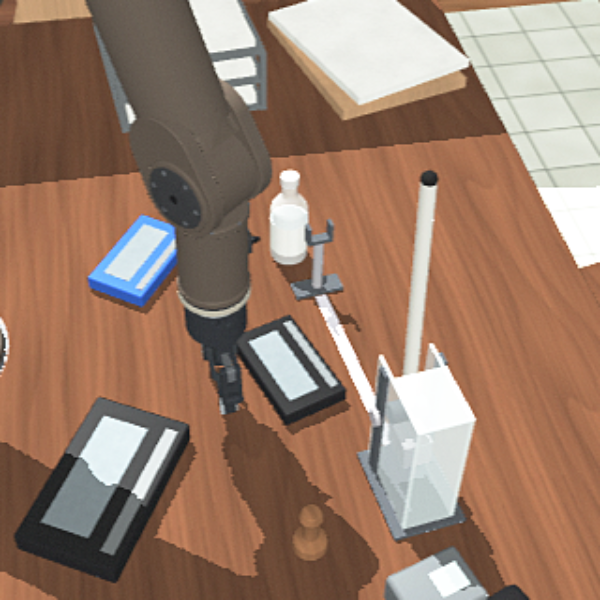

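The boom stands raised. The hand is behind the pad, with its right finger at crop (230,400). I'll lower the tips a few millimetres and check for contact.

Emit:
apply_moves(
  moves=[
    {"offset": [0,0,2],"roll": 0,"grip": 85},
    {"offset": [0,0,4],"roll": 0,"grip": 85},
    {"offset": [0,0,5],"roll": 0,"grip": 85},
    {"offset": [0,0,5],"roll": 0,"grip": 85},
  ],
)

```text
time_s: 9.65
position: [402.6, -124.2, 15.8]
tcp_rot: [0.998, 0.064, 0.0, -0.0]
contact_force: [-0.1, 0.1, -0.4]
gripper_width: 85.0
grip_force: 0.0
```

Emit:
apply_moves(
  moves=[
    {"offset": [10,0,0],"roll": 0,"grip": 85},
    {"offset": [18,0,0],"roll": 0,"grip": 85},
    {"offset": [26,0,0],"roll": 0,"grip": 85},
    {"offset": [34,0,0],"roll": 0,"grip": 85},
    {"offset": [42,0,0],"roll": 0,"grip": 85},
    {"offset": [50,0,0],"roll": 0,"grip": 85},
    {"offset": [58,0,0],"roll": 0,"grip": 85},
    {"offset": [66,0,0],"roll": 0,"grip": 85},
    {"offset": [74,0,0],"roll": 0,"grip": 85},
    {"offset": [82,0,0],"roll": 0,"grip": 85},
    {"offset": [90,0,0],"roll": 0,"grip": 85},
    {"offset": [98,0,0],"roll": 0,"grip": 85},
    {"offset": [98,0,0],"roll": 0,"grip": 85},
  ],
)

```text
time_s: 10.73
position: [502.0, -111.6, 15.9]
tcp_rot: [0.998, 0.064, 0.001, 0.0]
contact_force: [0.1, -0.2, -0.7]
gripper_width: 85.3
grip_force: 0.0
```

Run:
```python
from h import *
f=vision.grab_frame('side')
cv2.imwrite('pics/s4.png',cv2.resize(f['image'][100:420,180:500,::-1],(600,600)))
```

```text
(no output)
```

View pics/s4.png

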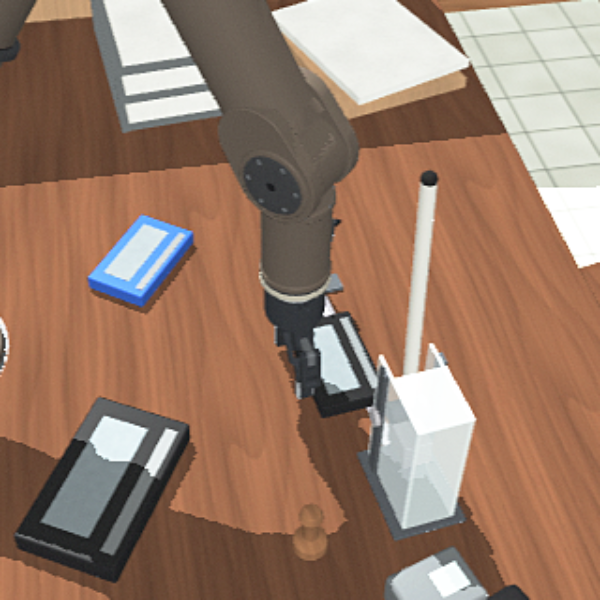

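The pad has turned square and moved forward. Its right end, at crop (375,395), is near the post, so I'll check the clearance in numbers.

```bash
cat >> h.py <<'E'
def gate(p): d=np.array(p[:2])-[603,-270]; return np.round([d@[.992,.128],d@[-.128,.992]])
def pads():
    for n in('side','top'):
        f=vision.grab_frame(n)
        for m in finder.cut_out(f,'pad'):
            c=gate(at_z(f,m['location'],22))
            if abs(c[0])<150 and m['score']>.3:
                q=cv2.approxPolyDP(cv2.convexHull(max(cv2.findContours(m['mask'].astype(np.uint8),0,2)[0],key=cv2.contourArea)),3,True)[:,0]
                print(n,c,m['score'],[gate(at_z(f,p,22)).tolist() for p in q.astype(float)])
E
python3 -c "from h import *; pads()"
```

```text
side [-28. 143.] 0.7 [[17.0, 237.0], [20.0, 129.0], [-5.0, 76.0], [-72.0, 78.0], [-74.0, 116.0], [-33.0, 223.0], [-15.0, 239.0]]
```

Right end is at y≈76 against the post's 28, so it clears. The rear edge is at x≈-70, and I'll push 114 mm more.

Emit:
apply_moves(
  moves=[
    {"offset": [6,0,0],"roll": 0,"grip": 85},
    {"offset": [14,0,0],"roll": 0,"grip": 85},
    {"offset": [22,0,0],"roll": 0,"grip": 85},
    {"offset": [30,0,0],"roll": 0,"grip": 85},
    {"offset": [38,0,0],"roll": 0,"grip": 85},
    {"offset": [46,0,0],"roll": 0,"grip": 85},
    {"offset": [54,0,0],"roll": 0,"grip": 85},
    {"offset": [62,0,0],"roll": 0,"grip": 85},
    {"offset": [70,0,0],"roll": 0,"grip": 85},
    {"offset": [78,0,0],"roll": 0,"grip": 85},
    {"offset": [86,0,0],"roll": 0,"grip": 85},
    {"offset": [94,0,0],"roll": 0,"grip": 85},
    {"offset": [102,0,0],"roll": 0,"grip": 85},
    {"offset": [108,0,0],"roll": 0,"grip": 85},
    {"offset": [114,0,0],"roll": 0,"grip": 85},
    {"offset": [114,0,0],"roll": 0,"grip": 85},
    {"offset": [114,0,0],"roll": 0,"grip": 85},
  ],
)

```text
time_s: 12.4
position: [613.6, -97.2, 15.8]
tcp_rot: [0.998, 0.064, 0.001, 0.0]
contact_force: [-0.8, 0.7, -0.3]
gripper_width: 84.8
grip_force: 0.0
```

Emit:
apply_moves(
  moves=[
    {"offset": [-30,0,0],"roll": 0,"grip": 85},
    {"offset": [-70,0,0],"roll": 0,"grip": 85},
    {"offset": [-110,0,0],"roll": 0,"grip": 85},
    {"offset": [-150,0,0],"roll": 0,"grip": 85},
    {"offset": [-190,0,0],"roll": 0,"grip": 85},
    {"offset": [-190,0,0],"roll": 0,"grip": 85},
    {"offset": [-190,0,0],"roll": 0,"grip": 85},
  ],
)

```text
time_s: 12.98
position: [422.0, -121.7, 16.1]
tcp_rot: [0.998, 0.062, -0.0, -0.001]
contact_force: [2.1, -0.8, 0.4]
gripper_width: 84.8
grip_force: 0.0
```

Run:
```python
from h import *
pads()
f=vision.grab_frame('side')
cv2.imwrite('pics/s5.png',cv2.resize(f['image'][100:420,180:500,::-1],(600,600)))
```

```text
side [ 73. 180.] 0.91 [[107.0, 235.0], [50.0, 114.0], [40.0, 113.0], [43.0, 233.0]]
side [46. 37.] 0.35 [[248.0, 480.0], [111.0, 26.0], [38.0, -107.0], [-48.0, -109.0], [-38.0, 309.0], [18.0, 422.0]]
```

View pics/s5.png

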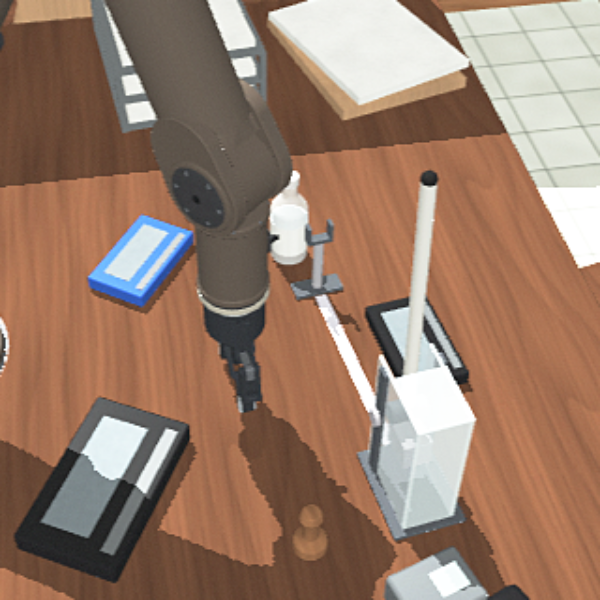

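The pad lies flat beyond the strip, seen at crop (365–465, 300–385). Its rear edge is at about x=+42, so its centre is at about x=+87, y≈160. The boom is raised and free, and the bystanders are untouched, so I'll hand in.

```bash
python3 -c "from h import *; print(ctrl.sign_off())"
```

```text
the job is handed in; nothing more can be done
None
```

I handed the job in at about 13 s with no verdict returned: the barrier arm stays raised by itself, the pad lies flat with its rear edge about 42 mm beyond the arm's line, and the bystanders look unmoved; I raised the arm by gripping it lightly near its tip, not by a pure fingertip push, because the hand only points down.

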